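Clamp a carving blank with the star knob under the work shelf

ROBOT

A 7-joint arm with a two-finger parallel gripper is mounted at the origin on the work surface. World frame = base frame: x ahead of the robot, y to its left, z up, the work surface at z = 0. Lengths are in m, angles in rad, forces in N, time in s.
With the tool pointing down it reaches from about 0.425 to 0.925 m from the base axis. Payload 6.8 kg.
Tool frame: the origin (TCP) lies at the very end of the fingers, on their centre line; the grasp point (between the pads) lies 19 mm behind it; z points along the fingers, y is the direction in which the jaws open and shut (so a half turn about z gives the same grasp; the last joint's range is limited). The gripper opens to 85 mm and grips with 20 to 120 N. Pads are 22 mm wide; open, the fingers measure 114 mm over their backs; the gripper's body (76 mm by 85 mm) begins 54 mm behind the grasp point. The pads swing forward as they close: fully open they stand 13 mm farther back than shut.
Start: joints at [-1.399, 0.477, 0.022, 1.555, -0.011, 1.109, -0.083], TCP at [0.186, 0.649, 0.231] pointing down, gripper open.
Joint ranges: [-2.96, 2.96], [-0.34, 2.1], [-1.41, 1.46], [0.24, 2.44], [-1.37, 4.51], [0.17, 1.92], [-2.96, 2.96]. Speed limits (rad/s): [2.39, 2.39, 3.14, 3.14, 3.14, 3.14, 3.14].

INTERFACE

Orientations are given as a unit quaternion [w, x, y, z].
In Python, from station import bot gives the robot as it stands.
- The arm moves only by the tool move_arm, never from a script. Its argument "commands" is text: rows parted by semicolons, each of 7 numbers parted by spaces: the opening, from 0 (shut) to 1 (fully open), then the shift along the tool's x, y, z in cm, then the turn, a rotation vector about the tool's x, y, z in degrees. In form: gripper tx ty tz rx ry rz; .... A call has 1 to 12 rows; each row shifts and turns the commanded pose from where the row before left it, along the tool's axes as they then stand; what a row does not reach is not made up. A row lasts 1/12 s, in which the tool goes at most 41.7 mm and 7.16 degrees, less where a joint would pass 70% of its speed; a pose out of reach is approached as far as the arm can. A call with a gripper value outside its range is refused whole. The fingers move at their own pace and stop on an object; "force" is the grip in N (left out, the last holds). Time passes only in rows, so rows that do not move let the fingers close. It gives the time, the measured TCP pose, the force and the opening at its end, in the units of the state.
- bot.get_obs(): the state, without advancing time (a new reading comes with each control period).
- bot.read_camera(name): name is "scene" or "top" or "wrist"; returns a dict with "img" (384x512x3 uint8, red, green, blue), "K" (3x3 intrinsics, pixels), "distortion" ([k1, k2, p1, p2, k3] as OpenCV has them; the pictures are not rectified), "rvec" (rotation vector, rad) and "tvec" (3), from world to camera coordinates, as OpenCV has them; the wrist camera has in their place "hand_eye" (4x4, takes a point from camera to tool coordinates, whose origin is the TCP and whose axes are the flange's). Camera axes: x right, y down, z forward; pixel columns grow to the right and rows downward; lengths in m; the calibration is good to about 2 mm. A picture is of the moment at which its call begins: read the wrist's pose just before it. There is no depth.
- bot.hand_in(): hands the job in, once; it reports no verdict.
The state is a dict: "t": time; "q": joint angles; "joint_vel": joint speeds; "joint_torque": joint torques, N m; "eef_pos": TCP position; "tool_rot": TCP orientation; "contact_force": force on the tool from outside, world axes, zero at the start; "torque": the same for the moment, N m; "gripper_width": opening from 0.0 (shut) to 1.0 (fully open).
Only numpy, scipy, OpenCV 4.12 (cv2) and the standard library are available. Lean on these libraries where they do the work, as an engineer would, in place of code of your own. Each camera call takes 0.05 s, during which the arm holds its last target. There are 200 camera calls.

TASK

Pick up the stepped wooden blank from the bench, lay it lengthwise and right way up on the little work shelf between the sliding jaw and the fence, and let go. Then turn the star knob under the shelf clockwise until the jaw holds the blank snugly against the fence: about 13 N of clamping, well short of the 25 N that would bruise the soft wood. Move the jaw only by its knob, leave the other things on the bench where they are, and let go of everything at the end.

Things in the scene. Friction and masses are not known exactly. Their poses are not given: they have to be found in the camera images.
- blank: Pale softwood block, about 90 g: base 45 (its x) x 90 (its y) x 28 mm high, with a step 26 x 50 x 8 mm on top (36 mm in all) showing two dark drilled spots. Origin: centre of its underside. Starts flat on the bench, step up. Goes on the shelf with its 90 mm length along the shelf's y, either way round; grip it across the 45 mm so that jaw and fence clear the fingers.
- stand: Fixed work shelf: plywood board, x from -85 to +40 mm, 250 mm in y, 18 mm thick, top at 110 mm, on two blue steel side plates (8 mm thick, at y = +-119 mm, x from -82 to +23). Origin: on the bench, midway between the plates, axes as the shelf's. Its +x edge, far from the robot, has the star knob below it. On top: sliding jaw at -y, fixed fence at +y.
- shelf_spot (a point): On the board's top at the stand's x = -20, y = 0 mm, axes as the stand's: a blank centred here has at least 8 mm to spare at both ends. The fence (steel, 70 wide, 24 high, 16 mm thick) is bolted where its last user left it: its inner face is 53 to 67 mm along +y from here and has no reading. The pad's face is 65 mm along -y from here at knob angle 0.
- knob (a joint): Angle (rad) of the black star knob under the board's +x edge, about its vertical axis; grows clockwise seen from above (tightening: exposed arms move to the stand's -y), 0 to 2.9, starts at 0 to 0.5. 1 rad moves the jaw 18 mm to +y. Turning takes a steady 0.36 N m (6 N at 60 mm) plus 0.018 N m per newton of clamping (0.3 N at 60 mm). Let go, it stays.
- knob_hub (a point): Centre of the star knob, on its axis at mid-height, 72 mm over the bench; axes as the stand's, does not turn. Hub radius 20 mm; five straight arms 72 deg apart, 14 mm thick, 24 mm high, ends 77 mm from the axis; at angle 0 one points along +x. The board's edge is 20 mm from the axis, so arms on the +x side stick out and can be pushed or pinched from above; 56 mm between arms 60 mm out.
- jaw: The steel sliding jaw, 50 mm wide, top 25 mm above the board, driven by the knob along the stand's +y. Origin: on the board's top, under the face of its pad at rest. Not to be pushed by the robot.
- pad: Stiffly sprung rubber pad on the jaw's +y face, 46 mm wide: gives 1 mm for 10 N of clamping, 4 mm at most. The jaw first slides the blank to the fence with hardly any force; then clamping rises steeply, some 150 to 180 N per rad of knob. Origin: on the pad's face at board level.
- driver: Bystander: driver with an orange handle, 190 mm long, lying on the bench. Origin: near its middle.
- mallet: Bystander: dark turned wooden mallet standing on its head, 72 mm across, 150 mm high. Origin: centre of its underside.
- windmill: Bystander: small wooden windmill model, 50 x 50 mm and about 135 mm high. Origin: centre of its underside.
Things that resemble listed ones, but are neither listed nor needed, are in the scene too. Of the things like the blank, leave any that is orange; of the rest the smaller one is meant.

How it is judged:
On the way, in this order (a step that is already met when the one before it is completed fails the run):
1. the blank lies flat, step up, lengthwise on the shelf between jaw and fence, let go (z of blank in the frame of stand between 0.107 and 0.113 m and angle between blank's own z axis and vertical below 0.08 rad and angle between the y axis of blank and the y axis of stand, either way round below 0.25 rad and x of blank in the frame of stand between -0.04 and 0 m and y of blank in the frame of stand between -0.03 and 0.03 m and contact force between the fingers and blank below 0.1 N), for 0.2 s.
2. the jaw's pad clamps the blank with 7 N or more (contact force between pad and blank above 7 N), for 0.2 s.
At the end, for the whole second after the job is handed in: The blank lies flat (within 0.08 rad, 3 mm) and step up on the shelf, lengthwise within 0.1 rad, its centre within 20 mm of the jaw's centre line, at rest and clamped by the pad against the fence with 7 to 20 N (contact force between pad and blank between 7 and 20 N and z of blank in the frame of stand between 0.107 and 0.113 m and angle between blank's own z axis and vertical below 0.08 rad and angle between the y axis of blank and the y axis of stand, either way round below 0.1 rad and x of blank in the frame of stand between -0.04 and 0 m and linear speed of blank below 0.01 m/s); the robot touches nothing.
It fails at once if the blank is clamped with more than 25 N (contact force between pad and blank above 25 N).
It fails at once if the fingers push the jaw (more than 8 N) (contact force between the fingers and jaw above 8 N).
It fails at once if a bystander is moved by more than 30 mm (distance of any of driver, mallet, windmill from where it was at the start of the episode above 0.03 m).
It also fails if it takes over 61 s, if anything falls off the work surface, if the arm or the gripper's body presses on something with over 40 N, if the wrist force passes 120 N, or if a joint passes its speed limit or range.

## Working session

There is one attempt and no reset: what is moved stays moved. The work goes in short steps, Python scripts to look and compute and a tool call to move; the robot and the scene stay as the last step left them, time stands still between calls to the robot, and variables do not carry over. Pictures are saved under pics/ and viewed, about 8 in all and at most 12, crops included, and the job is handed in when it is done.

Besides the shell and the picture viewer there is one more tool, called after "Request:" as name(argument=value, ...), one argument or row to a line, values as JSON. move_arm: Moves the arm, as the interface text tells. Its arguments: {"type":"object","properties":{"commands":{"type":"string"},"force":{"type":"number"}},"required":["commands"]}

```bash
ls; mkdir -p pics; cat > h.py <<'E'
import numpy as np, cv2
from scipy.spatial.transform import Rotation as R
from station import bot
def cam(n):
    o=bot.get_obs(); c=bot.read_camera(n)
    if n=="wrist":
        q=o["tool_rot"]; T=np.eye(4); T[:3,:3]=R.from_quat([q[1],q[2],q[3],q[0]]).as_matrix(); T[:3,3]=o["eef_pos"]
        W=T@np.array(c["hand_eye"]); Rm=W[:3,:3].T; t=-Rm@W[:3,3]
    else:
        Rm=cv2.Rodrigues(np.array(c["rvec"],float))[0]; t=np.array(c["tvec"],float).ravel()
    return dict(img=c["img"],K=np.array(c["K"]),d=np.array(c["distortion"]),R=Rm,t=t)
def save(c,f,s=1.5,crop=None):
    im=c["img"][:,:,::-1]
    if crop: a,b,e,g=crop; im=im[b:g,a:e]
    cv2.imwrite(f,cv2.resize(im,None,fx=s,fy=s,interpolation=cv2.INTER_CUBIC))
def px2w(c,uv,z):
    p=cv2.undistortPoints(np.array(uv,float).reshape(-1,1,2),c["K"],c["d"]).reshape(-1,2)
    r=np.c_[p,np.ones(len(p))]@c["R"]; o=-c["R"].T@c["t"]
    return o+r*((np.broadcast_to(z,len(p))-o[2])/r[:,2])[:,None]
def w2px(c,P):
    return cv2.projectPoints(np.array(P,float).reshape(-1,1,3),cv2.Rodrigues(c["R"])[0],c["t"],c["K"],c["d"])[0].reshape(-1,2)
E
python3 - <<'E'
from h import *
import pickle
for n in("top","scene"):
    c=cam(n); save(c,f"pics/{n}0.png"); pickle.dump(c,open(n+"0.pkl","wb"))
print(bot.get_obs())
E
```

```text
pics
{'t': 0.1, 'q': array([-1.39910833,  0.47774056,  0.02231069,  1.55636014, -0.01148629,
        1.10929887, -0.08310226]), 'joint_vel': array([ 1.37128430e-03, -3.49424073e-03,  2.82657769e-05, -2.11058763e-03,
       -1.70580190e-03,  3.09093867e-04,  7.20663412e-05]), 'joint_torque': array([ 4.23722799e-03, -5.97761822e+01,  1.61374949e+00, -2.81954151e+01,
        1.28315753e-02,  5.07014774e-03,  3.34112633e-05]), 'eef_pos': array([0.18624917, 0.6482333 , 0.23040362]), 'tool_rot': array([-5.70264514e-05,  1.39412255e-01,  9.90234072e-01, -8.37625299e-04]), 'contact_force': array([-0.32120066, -0.80308124, -0.40662517]), 'torque': array([-0.00046767,  0.009505  , -0.02788921]), 'gripper_width': 0.9992281259444604}
```

View pics/top0.png

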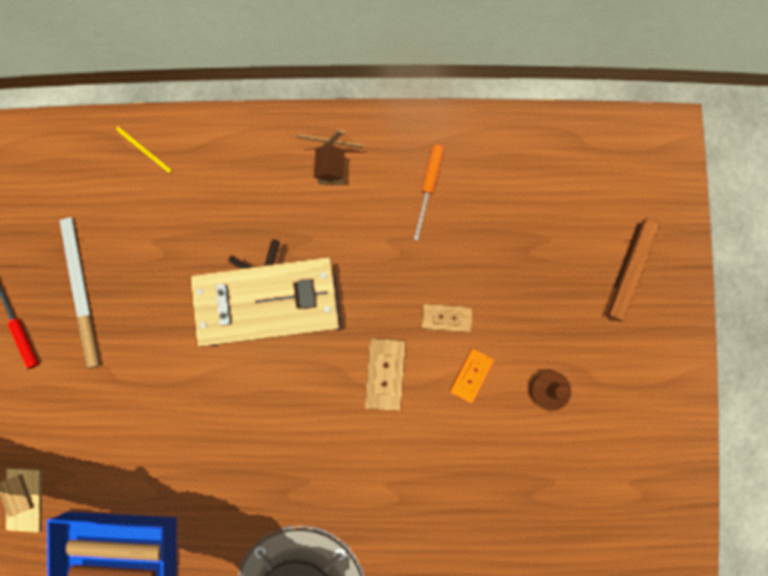

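View pics/scene0.png

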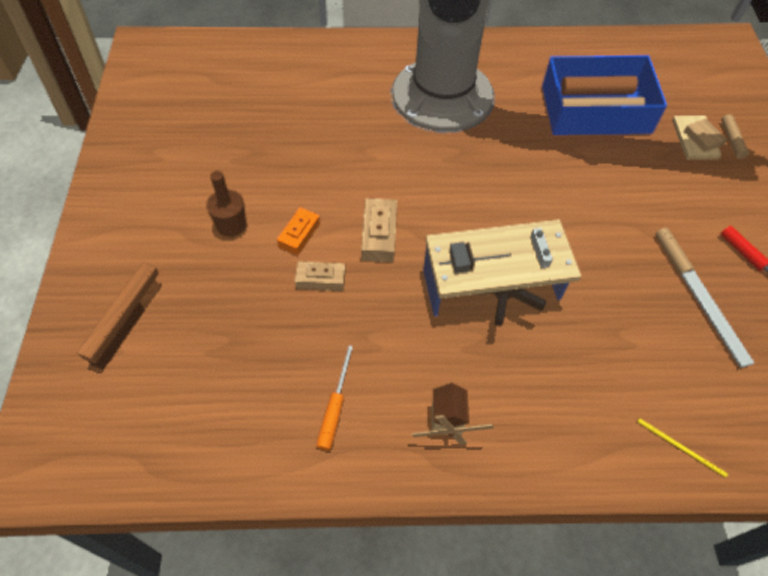

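The top view shows the small pale blank at (447,318), the larger look-alike at (385,375) and the orange one at (472,375). The shelf corners are at (192,276), (331,259), (339,328) and (198,345), with the jaw at (306,294) and the fence at (223,305). Knob arms show at (273,250) and (240,262).

```bash
python3 - <<'E'
from h import *
import pickle
c=pickle.load(open("top0.pkl","rb")); np.set_printoptions(precision=4,suppress=True)
f=lambda l,z:px2w(c,np.array(l)/1.5,z)
print("cam",-c["R"].T@c["t"])
B=f([(192,276),(331,259),(339,328),(198,345)],.11); print("board",B, np.linalg.norm(B-np.roll(B,1,0),axis=1))
bl=f([(424,304),(472,308),(470,332),(422,328)],.028);print("blank",bl,bl.mean(0),np.linalg.norm(bl-np.roll(bl,1,0),axis=1))
bb=f([(370,340),(405,341),(400,410),(365,408)],.04);print("big",np.linalg.norm(bb-np.roll(bb,1,0),axis=1))
print("armtips",f([(275,242),(231,260)],.084))
print("fence inner, jaw pad",f([(229,305)],.134),f([(295,294)],.135))
print("win,driver,mallet",f([(330,165)],.05),f([(430,190)],.01),f([(550,390)],.05))
E
```

```text
cam [ 0.4256 -0.1771  1.3231]
board [[ 0.5791  0.1863  0.11  ]
 [ 0.6093 -0.0617  0.11  ]
 [ 0.4882 -0.0771  0.11  ]
 [ 0.4569  0.1714  0.11  ]] [0.1231 0.2498 0.1221 0.2505]
blank [[ 0.5374 -0.2278  0.028 ]
 [ 0.53   -0.317   0.028 ]
 [ 0.4855 -0.3128  0.028 ]
 [ 0.4928 -0.224   0.028 ]] [ 0.5114 -0.2704  0.028 ] [0.0447 0.0894 0.0447 0.0891]
big [0.1239 0.0641 0.1256 0.0637]
armtips [[0.6444 0.0429 0.084 ]
 [0.6116 0.1227 0.084 ]]
fence inner, jaw pad [[0.5256 0.1118 0.134 ]] [[ 0.5449 -0.0028  0.135 ]]
win,driver,mallet [[ 0.7974 -0.0515  0.05  ]] [[ 0.7589 -0.241   0.01  ]] [[ 0.3791 -0.4554  0.05  ]]
```

Request:
move_arm(
  commands="1 -3.3 -2.06 0 0 0 0;1 -3.3 -2.06 0 0 0 0;1 -3.3 -2.06 0 0 0 0;1 -3.3 -2.06 0 0 0 0;1 -3.3 -2.06 0 0 0 0;1 -3.3 -2.06 0 0 0 0;1 -3.3 -2.06 0 0 0 0;1 -3.3 -2.06 0 0 0 0;1 -3.3 -2.06 0 0 0 0;1 -3.3 -2.06 0 0 0 0;1 -3.3 -2.06 0 0 0 0;1 -3.3 -2.06 0 0 0 0",
  force=40,
)

```text
t: 1.1
eef_pos: [0.4995, 0.3, 0.2311]
tool_rot: [-0.0, 0.139, 0.99, -0.0]
contact_force: [0.6, 0.7, 0.1]
gripper_width: 0.999
```

Request:
move_arm(
  commands="1 -1.12 -3.63 0 0 0 0;1 -1.12 -3.63 0 0 0 0;1 -1.12 -3.63 0 0 0 0;1 -1.12 -3.63 0 0 0 0;1 -1.12 -3.63 0 0 0 0;1 -1.12 -3.63 0 0 0 0;1 -1.12 -3.63 0 0 0 0;1 -1.12 -3.63 0 0 0 0;1 -1.12 -3.63 0 0 0 0;1 -1.12 -3.63 0 0 0 0;1 -1.12 -3.63 0 0 0 0;1 -1.12 -3.63 0 0 0 0",
)

```text
t: 2.1
eef_pos: [0.507, -0.1557, 0.2312]
tool_rot: [-0.0, 0.139, 0.99, 0.0]
contact_force: [-0.2, -0.3, -0.4]
gripper_width: 0.998
```

Request:
move_arm(
  commands="1 -1.12 -3.63 0 0 0 0;1 0 0 0 0 0 7.1;1 0 0 0 0 0 7.1;1 0 0 0 0 0 7.1;1 0 0 0 0 0 7.1;1 0 0 0 0 0 7.1;1 0 0 0 0 0 7.1;1 0 0 0 0 0 7.1;1 0 0 0 0 0 7.1;1 0 0 0 0 0 7.1;1 0 0 0 0 0 7.1;1 0 0 0 0 0 7.1",
)

```text
t: 3.1
eef_pos: [0.508, -0.1918, 0.231]
tool_rot: [-0.0, 0.734, 0.679, -0.0]
contact_force: [-0.4, -0.7, -1.4]
gripper_width: 0.998
```

```bash
cat >> h.py <<'E'
def go(x,y,z,yaw):  # yaw (deg) of tool y in world
    o=bot.get_obs(); q=o["tool_rot"]; M=R.from_quat([q[1],q[2],q[3],q[0]]).as_matrix()
    y0=np.degrees(np.arctan2(M[1,1],M[0,1])); dz=-((yaw-y0+90)%180-90)
    print("shift cm",np.round(M.T@(np.array([x,y,z])-o["eef_pos"])*100,2),"rz",round(dz,2),"tilt",np.round(M[2],4),"yaw",round(y0,2))
E
python3 -c "
from h import *
c=cam('wrist');save(c,'pics/w1.png');go(.5114,-.2704,.15,-4.75);print(w2px(c,[[.5114,-.2704,.036]])*1.5)"
```

```text
shift cm [-7.82  1.01  8.09] rz -0.13 tilt [ 1.e-04 -8.e-04 -1.e+00] yaw -4.88
[[396.82038775 343.99554821]]
```

View pics/w1.png

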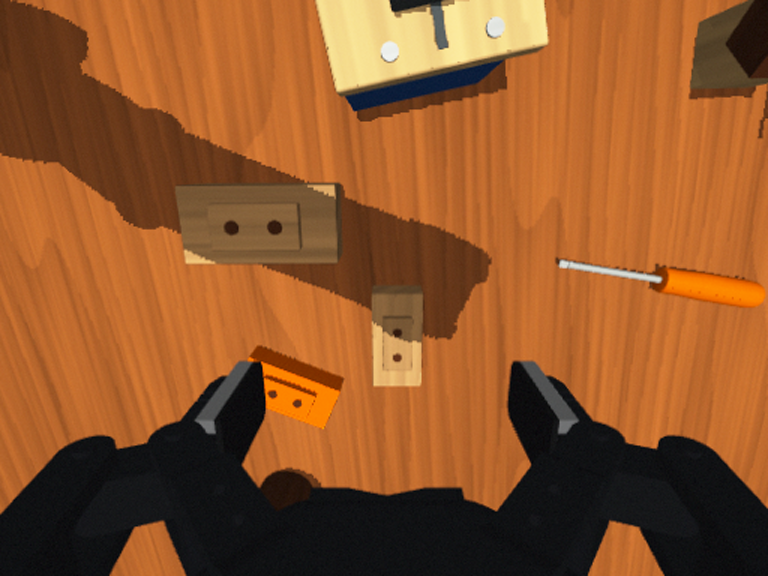

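The small pale blank's step is centred at about (397,344), right where my estimate projects it, so I'm going down to grasp it.

Request:
move_arm(
  commands="0.8 -3.9 0.5 2.5 0 0 0;0.8 -3.92 0.51 2.5 0 0 0;0.8 0 0 3 0 0 0;0.8 0 0 3 0 0 0;0.8 0 0 3 0 0 0;0.8 0 0 2.5 0 0 0;0.8 0 0 2 0 0 0;0.8 0 0 1.5 0 0 0;0.8 0 0 1.4 0 0 0;0.8 0 0 1 0 0 0;0.8 0 0 0 0 0 0",
)

```text
t: 4.07
eef_pos: [0.5112, -0.2616, 0.0108]
tool_rot: [-0.001, 0.732, 0.682, -0.001]
contact_force: [-0.3, 0.1, -0.1]
gripper_width: 0.801
```

```bash
python3 -c "
from h import *
go(.5114,-.2704,.006,-4.75);print(bot.get_obs()['eef_pos'])"
```

```text
shift cm [-0.88  0.08  0.48] rz 0.69 tilt [ 0.001  -0.0028 -1.    ] yaw -4.06
[ 0.5112392  -0.26156502  0.01082899]
```

Request:
move_arm(
  commands="0.8 -0.88 0.05 0.3 0 0 0.5;0.8 0 0 0.15 0 0 0;0 0 0 0 0 0 0;0 0 0 0 0 0 0;0 0 0 0 0 0 0;0 0 0 0 0 0 0;0 0 0 0 0 0 0;0 0 0 0 0 0 0",
  force=40,
)

```text
t: 4.73
eef_pos: [0.5127, -0.2714, 0.009]
tool_rot: [0.001, 0.735, 0.678, 0.0]
contact_force: [-1.1, -0.2, 6.4]
gripper_width: 0.517
```

Request:
move_arm(
  commands="0 0 0 -1 0 0 0;0 0 0 -2 0 0 0;0 0 0 -3 0 0 0;0 0 0 -4 0 0 0;0 0 0 -4 0 0 0;0 0 0 -4 0 0 0;0 0 0 -3 0 0 0;0 0 0 -1 0 0 0;0 0 0 0 0 0 0",
)

```text
t: 5.48
eef_pos: [0.5135, -0.2716, 0.2312]
tool_rot: [0.002, 0.735, 0.678, 0.002]
contact_force: [0.7, 0.6, 0.0]
gripper_width: 0.512
```

```bash
python3 -c "
from h import *
go(.5358,.0550,.23,7.07)
c=cam('wrist');save(c,'pics/w2.png')"
```

```text
shift cm [32.73 -0.4   0.1 ] rz -11.69 tilt [-6.0e-04  5.4e-03 -1.0e+00] yaw -4.62
```

View pics/w2.png

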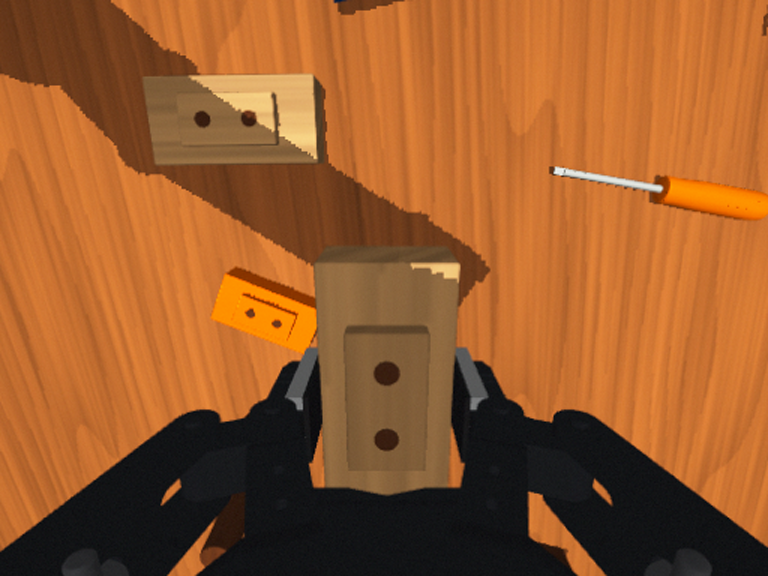

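The blank is held square between the pads, with its spots at (386,373) and (386,440). I'm carrying it over the shelf.

Request:
move_arm(
  commands="0 2.5 0 0 0 0 0;0 3.5 0 0 0 0 0;0 3.5 0 0 0 0 0;0 3.5 0 0 0 0 0;0 3.5 0 0 0 0 0;0 3.5 0 0 0 0 0;0 3.5 0 0 0 0 0;0 3.5 -0.2 0 0 0 0;0 3.5 -0.2 0 0 0 0;0 2.2 0 0 0 0 0;0 0 0 0 0 0 -5.8;0 0 0 0 0 0 -5.8",
)

```text
t: 6.53
eef_pos: [0.5328, 0.0578, 0.2254]
tool_rot: [-0.001, 0.659, 0.752, -0.002]
contact_force: [0.4, -0.5, -1.1]
gripper_width: 0.513
```

```bash
python3 -c "
from h import *
go(.5358,.0550,.119,7.07)
c=cam('wrist');save(c,'pics/w3.png')
import pickle;pickle.dump(c,open('w3.pkl','wb'))"
```

```text
shift cm [-0.31  0.32 10.63] rz 0.43 tilt [-7.0e-04 -5.1e-03 -1.0e+00] yaw 7.5
```

View pics/w3.png

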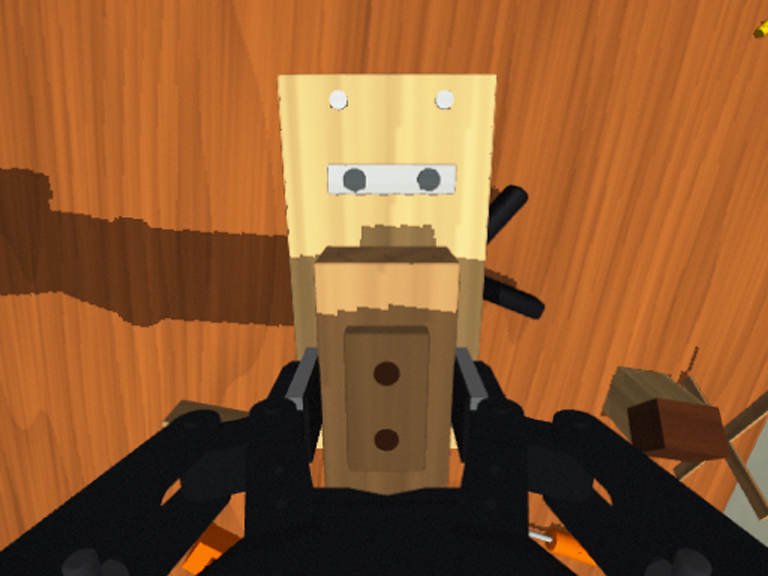

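Here the fence's inner edge is at about y=194 (x from 327 to 456), and the knob arm ends are at (516,194) and (537,309). I'll refine those values, then lower the blank.

```bash
cat >> h.py <<'E'
A=np.radians(7.07); S=np.array([.5556,.0575])
def st(P): P=np.atleast_2d(P)[:,:2]-S; return P@np.array([[np.cos(A),-np.sin(A)],[np.sin(A),np.cos(A)]])
def wo(x,y): return S+np.array([x*np.cos(A)-y*np.sin(A),x*np.sin(A)+y*np.cos(A)])
E
python3 -c "
from h import *
import pickle
c=pickle.load(open('w3.pkl','rb'))
f=lambda l,z:print(np.round(st(px2w(c,np.array(l)/1.5,z)),4))
f([(328,194),(456,194)],.134); f([(279,75),(496,75)],.11)
P=st(px2w(c,np.array([(516,194),(537,309)])/1.5,.084)); print(P,np.degrees(np.arctan2(P[:,1],P[:,0]-.02)),np.hypot(P[:,1],P[:,0]-.02))"
```

```text
[[-0.0552  0.0607]
 [ 0.0151  0.0613]]
[[-0.0844  0.1249]
 [ 0.0379  0.1257]]
[[ 0.06304871  0.05843292]
 [ 0.08612422 -0.0225763 ]] [ 53.62017605 -18.85106071] [0.07257821 0.06987203]
```

Request:
move_arm(
  commands="0 -0.15 0.16 2 0 0 0.4;0 -0.16 0.16 3 0 0 0;0 0 0 3 0 0 0;0 0 0 1.2 0 0 0;0 0 0 0.8 0 0 0;0 0 0 0.3 0 0 0;0 0 0 0 0 0 0",
)

```text
t: 7.17
eef_pos: [0.5381, 0.0524, 0.125]
tool_rot: [-0.0, 0.666, 0.746, -0.0]
contact_force: [0.1, 0.3, -0.8]
gripper_width: 0.516
```

```bash
python3 -c "
from h import *
go(.5358,.0550,.119,7.07);print(bot.get_obs()['contact_force'])"
```

```text
shift cm [ 0.29 -0.19  0.6 ] rz -0.55 tilt [-2.e-04 -7.e-04 -1.e+00] yaw 6.52
[ 0.060852    0.26197339 -0.83860458]
```

Request:
move_arm(
  commands="0 0.29 -0.19 0.3 0 0 -0.5;0 0 0 0.2 0 0 0;0 0 0 0.1 0 0 0;0 0 0 0 0 0 0",
)

```text
t: 7.5
eef_pos: [0.5361, 0.0555, 0.1196]
tool_rot: [0.0, 0.662, 0.749, 0.0]
contact_force: [-0.2, -1.2, -1.1]
gripper_width: 0.514
```

```bash
python3 -c "
from h import *
go(.5358,.0550,.119,7.07);print(bot.get_obs()['contact_force'])"
```

```text
shift cm [-0.04 -0.04  0.06] rz 0.01 tilt [ 4.e-04  9.e-04 -1.e+00] yaw 7.08
[-0.19123959 -1.19131812 -1.0862896 ]
```

Request:
move_arm(
  commands="0 0 0 0.1 0 0 0;0 0 0 0.1 0 0 0;0 0 0 0 0 0 0",
)

```text
t: 7.75
eef_pos: [0.5363, 0.0554, 0.1189]
tool_rot: [-0.0, 0.662, 0.749, 0.001]
contact_force: [-6.2, 0.8, 16.3]
gripper_width: 0.517
```

Request:
move_arm(
  commands="0 0 0 -0.1 0 0 0;0.75 0 0 0 0 0 0;0.75 0 0 0 0 0 0;0.75 0 0 0 0 0 0;0.75 0 0 0 0 0 0;0.75 0 0 -1 0 0 0;0.75 0 0 -2 0 0 0;0.75 0 0 -3 0 0 0;0.75 0 0 -3 0 0 0;0.75 0 0 -2 0 0 0;0.75 0 0 0 0 0 0",
)

```text
t: 8.67
eef_pos: [0.5386, 0.0551, 0.2331]
tool_rot: [0.002, 0.662, 0.749, 0.003]
contact_force: [1.1, -0.4, -0.1]
gripper_width: 0.745
```

```bash
python3 -c "
from h import *
c=cam('wrist');s=cam('scene')
im=np.hstack([c['img'],s['img'][110:310,250:420].repeat(2,0).repeat(2,1)[:384]])
cv2.imwrite('pics/p4.png',im[:,:800,::-1])
import pickle;pickle.dump(c,open('w4.pkl','wb'));pickle.dump(s,open('s4.pkl','wb'));print(im.shape)"
```

```text
(384, 852, 3)
```

View pics/p4.png

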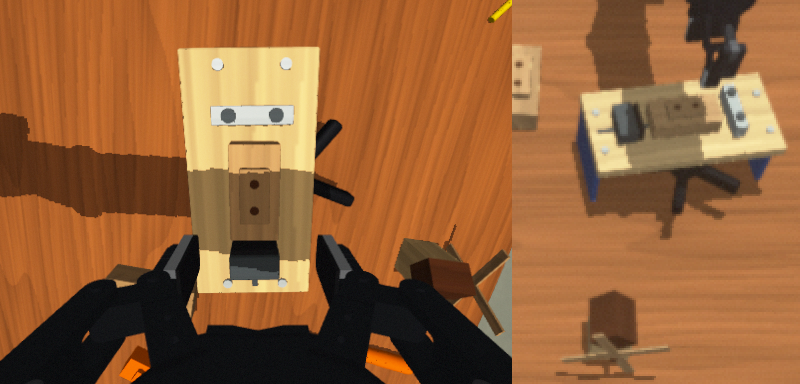

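The blank sits squarely between the jaw and the fence, with clear gaps at both ends (its outline is x 229-280, y 143 to the jaw at about 240). Next is the knob: I'll shut the fingers and turn the tool tangential to the arm that now points to -19°.

```bash
cat >> h.py <<'E'
def fing(phi,rho,b,z):
    p=np.radians(phi); u=np.array([np.cos(p),np.sin(p)]); n=np.array([-np.sin(p),np.cos(p)])
    s=np.array([.02,0])+rho*u+b*n; w=wo(*s); print("target",w); go(w[0],w[1],z,phi+97.07)
def armang(h=.0215): # arm angle if finger touches its +y side with offset h
    o=bot.get_obs(); s=st(o["eef_pos"])[0]-[.02,0]; r=np.hypot(*s)
    print("r",round(r,4),"arm deg",round(np.degrees(np.arctan2(s[1],s[0])-np.arcsin(h/r)),2),"F",np.round(o["contact_force"],1),"T",np.round(o["torque"],2))
E
python3 -c "
from h import *
import pickle
c=pickle.load(open('w4.pkl','rb'))
print(st(px2w(c,[(229,143),(280,143)],.138)),st(px2w(c,[(211,125),(294,125)],.134)),st(px2w(c,[(230,241),(278,241)],.135)))
fing(-19,.062,.028,.2)"
```

```text
[[-0.04019993  0.04621218]
 [ 0.00305896  0.04615492]] [[-0.05539249  0.06093112]
 [ 0.01496785  0.0608595 ]] [[-0.04227415 -0.0467483 ]
 [ 0.00354427 -0.04692145]]
target [0.64189685 0.07454044]
shift cm [ 0.61 10.71  2.94] rz -71.0 tilt [ 8.e-04  2.e-03 -1.e+00] yaw 7.07
```

Request:
move_arm(
  commands="0 0 0 0 0 0 -7.1;0 0 0 0 0 0 -7.1;0 0 0 0 0 0 -7.1;0 0 0 0 0 0 -7.1;0 0 0 0 0 0 -7.1;0 0 0 0 0 0 -7.1;0 0 0 0 0 0 -7.1;0 0 0 0 0 0 -7.1;0 0 0 0 0 0 -7.1;0 0 0 0 0 0 -7.1;0 0 0 0 0 0 0",
)

```text
t: 9.68
eef_pos: [0.535, 0.055, 0.2268]
tool_rot: [-0.001, 0.102, 0.995, -0.0]
contact_force: [-0.1, -0.8, -0.3]
gripper_width: -0.001
```

```bash
python3 -c "
from h import *
fing(-19,.062,.028,.2)"
```

```text
target [0.64189685 0.07454044]
shift cm [-10.08   4.09   2.66] rz 0.24 tilt [ 0.0025 -0.0011 -1.    ] yaw 78.31
```

Request:
move_arm(
  commands="0 -3.3 1.35 0 0 0 0;0 -3.3 1.35 0 0 0 0;0 -3.4 1.35 0 0 0 0;0 0 0 2.6 0 0 0;0 0 0 2.5 0 0 0;0 0 0 2.5 0 0 0;0 0 0 0 0 0 0",
)

```text
t: 10.27
eef_pos: [0.638, 0.0739, 0.1459]
tool_rot: [-0.005, 0.106, 0.994, -0.002]
contact_force: [-0.7, -0.1, -1.0]
gripper_width: -0.001
```

```bash
python3 -c "
from h import *
fing(-19,.062,.028,.068)
c=cam('wrist');save(c,'pics/w5.png')"
```

```text
target [0.64189685 0.07454044]
shift cm [-0.44  0.18  7.78] rz -0.19 tilt [ 0.0098 -0.0047 -0.9999] yaw 77.88
```

View pics/w5.png

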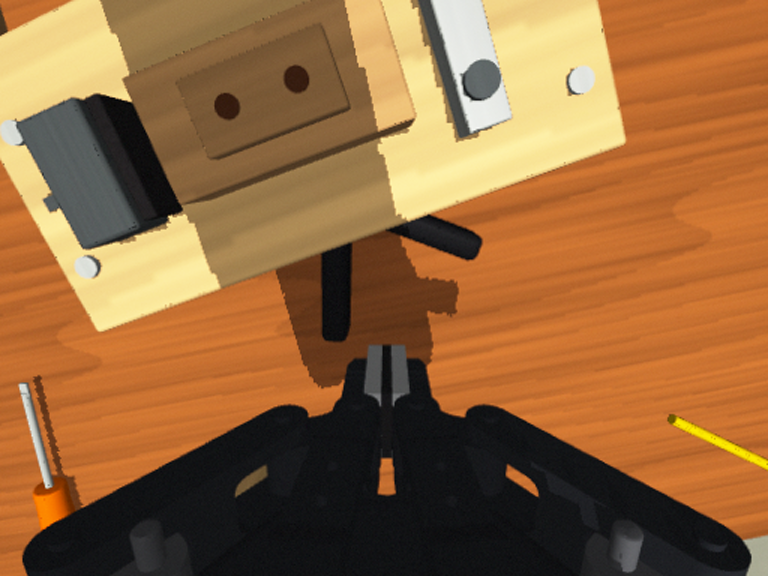

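Looking along arm A (tip at (337,335)), the closed fingertips at (387,350) are on its +y side, with room to B at (475,245). I'm lowering the fingers beside A.

Request:
move_arm(
  commands="0 -0.2 0.1 2 0 0 0;0 -0.2 0.1 2 0 0 0;0 0 0 2 0 0 0;0 0 0 1.4 0 0 0;0 0 0 0 0 0 0",
)

```text
t: 10.73
eef_pos: [0.645, 0.0753, 0.0763]
tool_rot: [-0.002, 0.104, 0.995, -0.001]
contact_force: [-0.2, 0.1, 1.0]
gripper_width: 0.001
```

```bash
python3 -c "
from h import *
fing(-19,.062,.020,.068); armang()"
```

```text
target [0.64024312 0.06671323]
shift cm [ 0.28 -0.94  0.84] rz -0.06 tilt [ 0.0034 -0.0014 -1.    ] yaw 78.01
r 0.0712 arm deg -12.21 F [-0.2  0.1  1. ] T [ 0.03  0.03 -0.04]
```

Request:
move_arm(
  commands="0 0.25 -0.3 0.4 0 0 0;0 0 -0.3 0.3 0 0 0;0 0 -0.3 0 0 0 0;0 0 -0.2 0 0 0 0;0 0 0 0 0 0 0",
)

```text
t: 11.15
eef_pos: [0.6422, 0.0654, 0.072]
tool_rot: [0.001, 0.104, 0.995, 0.001]
contact_force: [0.5, 1.3, 1.0]
gripper_width: 0.003
```

Request:
move_arm(
  commands="0 0 -0.2 0 0 0 0;0 0 -0.2 0 0 0 0;0 0 0 0 0 0 0",
)

```text
t: 11.4
eef_pos: [0.6418, 0.0629, 0.072]
tool_rot: [0.001, 0.103, 0.995, 0.001]
contact_force: [1.4, 4.8, 0.3]
gripper_width: 0.002
```

```bash
python3 -c "
from h import *
fing(-19,.062,.020,.068); armang()"
```

```text
target [0.64024312 0.06671323]
shift cm [0.23 0.34 0.4 ] rz 0.06 tilt [-0.0014  0.0026 -1.    ] yaw 78.13
r 0.0664 arm deg -23.45 F [1.4 4.8 0.3] T [ 1.03 -0.22 -0.03]
```

Request:
move_arm(
  commands="0 -0.12 -0.57 0.1 0 0 5;0 -0.12 -0.57 0.1 0 0 5;0 -0.12 -0.57 0.1 0 0 5;0 -0.12 -0.57 0 0 0 5;0 -0.12 -0.57 0 0 0 5;0 -0.12 -0.57 0 0 0 5;0 0 0 0 0 0 0",
)

```text
t: 11.98
eef_pos: [0.6347, 0.0281, 0.0694]
tool_rot: [0.001, 0.359, 0.933, 0.001]
contact_force: [2.5, 3.1, 2.9]
gripper_width: -0.001
```

```bash
python3 -c "
from h import *
armang(.0166); fing(-60,.064,.0166,.068); "
```

```text
r 0.0673 arm deg -49.62 F [2.5 3.1 2.9] T [ 0.81 -0.38 -0.05]
target [0.62727164 0.01890238]
shift cm [-0.06 -1.18  0.13] rz 10.81 tilt [-0.0013  0.003  -1.    ] yaw 47.88
```

Request:
move_arm(
  commands="0 -0.1 -0.57 0 0 0 5;0 -0.1 -0.57 0 0 0 5;0 -0.1 -0.57 0 0 0 5;0 0 0 0 0 0 0",
)

```text
t: 12.32
eef_pos: [0.6243, 0.0138, 0.0692]
tool_rot: [0.001, 0.477, 0.879, 0.001]
contact_force: [4.1, 3.7, 3.1]
gripper_width: 0.001
```

```bash
python3 -c "
from h import *
armang(.0166)"
```

```text
r 0.0672 arm deg -64.71 F [4.1 3.7 3.1] T [ 0.63 -0.63  0.03]
```

Request:
move_arm(
  commands="0 0 0.5 0 0 0 0;0 0 0 -3 0 0 -7;0 0 0 -2 0 0 -7;0 0 0 0 0 0 -7;0 0 0 0 0 0 -7;0 0 0 0 0 0 -7;0 0 0 0 0 0 -7;0 0 0 0 0 0 -7;0 0 0 0 0 0 -7;0 0 0 0 0 0 -7;0 0 0 0 0 0 -7;0 0 0 0 0 0 0",
)

```text
t: 13.32
eef_pos: [0.6267, 0.0152, 0.1178]
tool_rot: [-0.001, -0.117, 0.993, -0.0]
contact_force: [1.1, -0.5, 0.2]
gripper_width: 0.001
```

```bash
python3 -c "
from h import *
fing(7.3,.062,.026,.068)"
```

```text
target [0.6290554  0.10053551]
shift cm [-2.22  8.24  4.97] rz -0.92 tilt [ 1.7e-03 -6.0e-04 -1.0e+00] yaw 103.45
```

Request:
move_arm(
  commands="0 -2.2 0 0 0 0 -0.9;0 0 2.8 0 0 0 0;0 0 2.8 0 0 0 0;0 0 2.6 0 0 0 0;0 0 0 0 0 0 0;0 0 0 0 0 0 0",
)

```text
t: 13.82
eef_pos: [0.6281, 0.1029, 0.1177]
tool_rot: [-0.001, -0.123, 0.992, 0.0]
contact_force: [0.0, -0.9, 0.1]
gripper_width: -0.001
```

```bash
python3 -c "
from h import *
fing(7.3,.062,.026,.068)
c=cam('wrist');save(c,'pics/w6.png')"
```

```text
target [0.6290554  0.10053551]
shift cm [-0.05 -0.25  4.97] rz -0.26 tilt [ 1.4e-03  2.0e-04 -1.0e+00] yaw 104.11
```

View pics/w6.png

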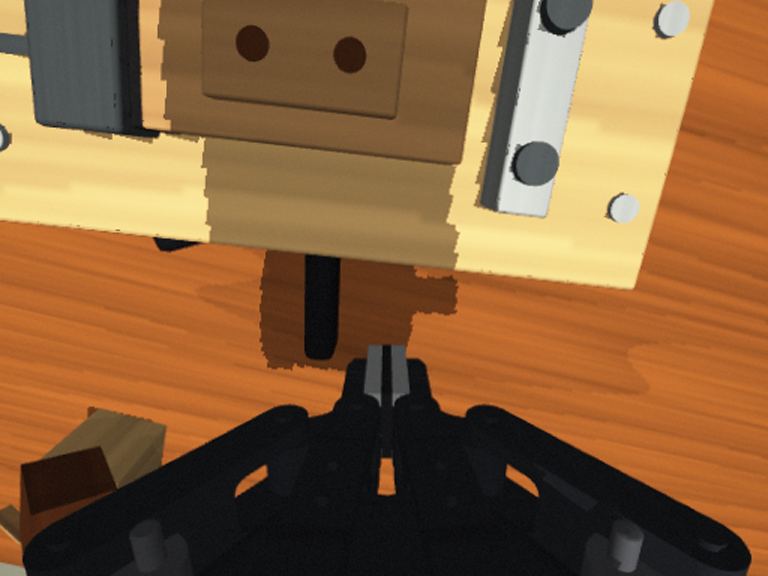

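The pad is now about at the blank, there's still a gap between the blank (right edge at about 462) and the fence (about 485), and arm B (tip at (320,355)) lies where expected. I'm lowering beside it.

Request:
move_arm(
  commands="0 0 0 2 0 0 0;0 0 0 2 0 0 0;0 0 -0.3 0.9 0 0 0;0 0 -0.3 0 0 0 0;0 0 -0.3 0 0 0 0;0 0 -0.2 0 0 0 0;0 0 0 0 0 0 0",
)

```text
t: 14.45
eef_pos: [0.631, 0.0911, 0.0696]
tool_rot: [-0.001, -0.121, 0.993, 0.001]
contact_force: [-2.0, 4.4, -2.3]
gripper_width: 0.001
```

```bash
python3 -c "
from h import *
fing(7.3,.062,.0166,.068);armang(.0166)"
```

```text
target [0.63138832 0.0914296 ]
shift cm [-0.05  0.03  0.16] rz -0.42 tilt [ 8.0e-04  2.1e-03 -1.0e+00] yaw 103.95
r 0.0636 arm deg 7.05 F [-2.   4.4 -2.3] T [ 0.87  0.36 -0.04]
```

```bash
cat >> h.py <<'E'
def tq(h=.0166):
    o=bot.get_obs(); s=o["eef_pos"][:2]-wo(.02,0); F=o["contact_force"]
    r=np.hypot(*s); a=np.degrees(np.arctan2(s[1],s[0])-A-np.arcsin(h/r))
    q=o["tool_rot"]; M=R.from_quat([q[1],q[2],q[3],q[0]]).as_matrix()
    print("t",round(o["t"],2),"arm",round(a,2),"r",round(r,4),"torque",round(s[0]*F[1]-s[1]*F[0],3),"F tool",np.round(M.T@F,1),"yaw off",round(np.degrees(np.arctan2(M[1,1],M[0,1]))-a-97.07,1),"z",round(o["eef_pos"][2],4))
E
python3 -c "from h import *;tq()"
```

```text
t 14.45 arm 7.05 r 0.0636 torque 0.306 F tool [0.9 4.7 2.3] yaw off -0.2 z 0.0696
```

Request:
move_arm(
  commands="0 -0.12 -0.54 0 0 0 5;0 -0.12 -0.54 0 0 0 5;0 -0.12 -0.54 0 0 0 5;0 -0.12 -0.54 0 0 0 5",
)

```text
t: 14.78
eef_pos: [0.6382, 0.0717, 0.0698]
tool_rot: [-0.001, 0.054, 0.999, 0.002]
contact_force: [-3.0, 6.9, -3.2]
gripper_width: 0.0
```

```bash
python3 -c "from h import *;tq()"
```

```text
t 14.78 arm -11.57 r 0.0639 torque 0.467 F tool [3.7 6.5 3.3] yaw off -1.7 z 0.0698
```

Request:
move_arm(
  commands="0 -0.12 -0.54 0 0 0 5;0 -0.12 -0.54 0 0 0 5;0 -0.12 -0.54 0 0 0 5;0 -0.06 -0.27 0 0 0 2.5",
)

```text
t: 15.12
eef_pos: [0.6393, 0.0519, 0.0702]
tool_rot: [0.0, 0.206, 0.979, 0.002]
contact_force: [0.1, 6.4, -3.8]
gripper_width: -0.002
```

```bash
python3 -c "from h import *;tq()"
```

```text
t 15.12 arm -29.25 r 0.0643 torque 0.411 F tool [2.5 5.9 3.8] yaw off -1.6 z 0.0702
```

Request:
move_arm(
  commands="0 -0.04 -0.22 0 0 0 2;0 -0.04 -0.22 0 0 0 2;0 -0.04 -0.22 0 0 0 2",
)

```text
t: 15.37
eef_pos: [0.6383, 0.046, 0.0704]
tool_rot: [0.001, 0.255, 0.967, 0.002]
contact_force: [3.1, 6.8, -3.1]
gripper_width: 0.0
```

```bash
python3 -c "from h import *;tq()"
```

```text
t 15.37 arm -34.53 r 0.0643 torque 0.473 F tool [0.7 7.5 3.1] yaw off -2.1 z 0.0704
```

Request:
move_arm(
  commands="0 -0.02 -0.11 0 0 0 1;0 -0.02 -0.11 0 0 0 1",
)

```text
t: 15.53
eef_pos: [0.638, 0.0444, 0.0705]
tool_rot: [0.001, 0.272, 0.962, 0.002]
contact_force: [3.6, 8.5, -5.3]
gripper_width: -0.001
```

```bash
python3 -c "from h import *;tq()"
```

```text
t 15.53 arm -36.0 r 0.0644 torque 0.585 F tool [1.3 9.1 5.3] yaw off -2.6 z 0.0705
```

Request:
move_arm(
  commands="0 -0.02 -0.11 0 0 0 1;0 -0.02 -0.11 0 0 0 1",
)

```text
t: 15.7
eef_pos: [0.6376, 0.0428, 0.0706]
tool_rot: [0.002, 0.288, 0.958, 0.003]
contact_force: [4.3, 8.7, -6.0]
gripper_width: 0.004
```

```bash
python3 -c "from h import *;tq()"
```

```text
t 15.7 arm -37.43 r 0.0645 torque 0.616 F tool [1.2 9.6 6. ] yaw off -3.1 z 0.0706
```

Torque is rising (0.41 to 0.62), which suggests clamping has begun. I'll look at the fence gap before going on.

```bash
python3 -c "
from h import *
c=cam('wrist');save(c,'pics/w7.png');tq()
import pickle;pickle.dump(c,open('w7.pkl','wb'))"
```

```text
t 15.75 arm -37.59 r 0.0645 torque 0.551 F tool [0.7 8.7 6.2] yaw off -3.0 z 0.0705
```

View pics/w7.png

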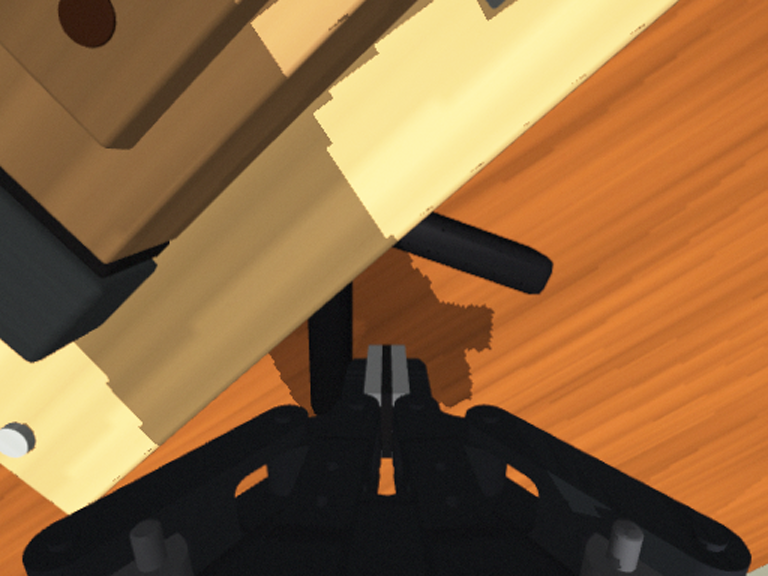

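The fence is out of the wrist view, though the blank sits flat against the pad. I'll check with the other cameras.

```bash
python3 -c "
from h import *
s=cam('scene');t=cam('top')
a=cv2.resize(s['img'][140:215,275:395],None,fx=6,fy=4.0,interpolation=cv2.INTER_CUBIC)
b=cv2.resize(t['img'][165:240,120:240],None,fx=6,fy=4.0,interpolation=cv2.INTER_CUBIC)
cv2.imwrite('pics/p8.png',np.vstack([a,b])[:,:,::-1]);tq()"
```

```text
t 15.85 arm -37.56 r 0.0645 torque 0.538 F tool [1.1 8.4 5.1] yaw off -3.0 z 0.0706
```

View pics/p8.png

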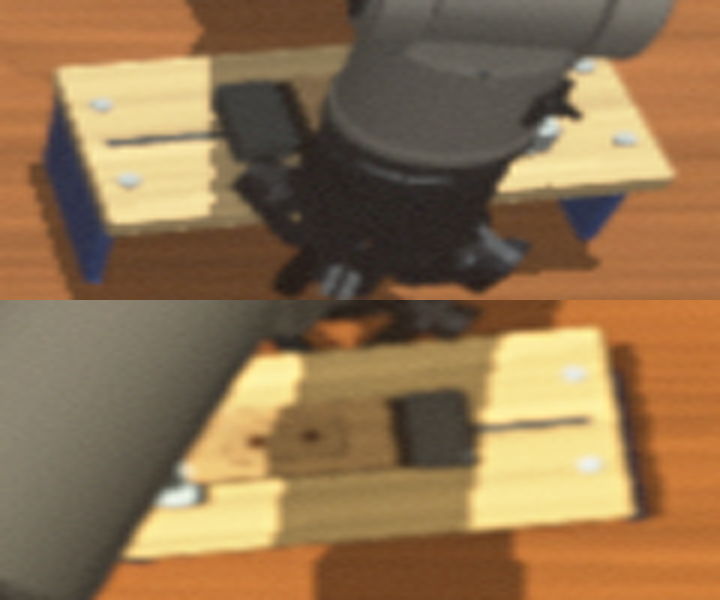

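The blank's corner meets the fence at about (190,485) in the top view, so contact is plausible. I'm continuing in fine steps and watching the torque slope.

Request:
move_arm(
  commands="0 0 -0.05 0 0 0 0.5;0 0 -0.05 0 0 0 0.5",
)

```text
t: 16.02
eef_pos: [0.6375, 0.0421, 0.0707]
tool_rot: [0.002, 0.296, 0.955, 0.003]
contact_force: [5.2, 8.2, -6.3]
gripper_width: -0.0
```

```bash
python3 -c "from h import *;tq()"
```

```text
t 16.02 arm -38.01 r 0.0646 torque 0.599 F tool [0.3 9.6 6.4] yaw off -3.5 z 0.0707
```

Request:
move_arm(
  commands="0 -0.01 -0.05 0 0 0 0.5;0 -0.01 -0.05 0 0 0 0.5",
)

```text
t: 16.18
eef_pos: [0.6373, 0.0412, 0.0706]
tool_rot: [0.002, 0.304, 0.953, 0.003]
contact_force: [5.9, 7.6, -6.3]
gripper_width: 0.004
```

```bash
python3 -c "from h import *;tq()"
```

```text
t 16.18 arm -38.83 r 0.0646 torque 0.579 F tool [-0.4  9.5  6.4] yaw off -3.7 z 0.0706
```

Request:
move_arm(
  commands="0 -0.01 -0.06 0 0 0 0.5;0 -0.01 -0.06 0 0 0 0.5",
)

```text
t: 16.35
eef_pos: [0.637, 0.0404, 0.0707]
tool_rot: [0.002, 0.313, 0.95, 0.003]
contact_force: [7.0, 8.2, -7.4]
gripper_width: 0.002
```

```bash
python3 -c "from h import *;tq()"
```

```text
t 16.35 arm -39.62 r 0.0646 torque 0.644 F tool [-0.7 10.7  7.5] yaw off -3.9 z 0.0707
```

Request:
move_arm(
  commands="0 0 0 0 0 0 0;0 0 0 0 0 0 0;0 0 0 0 0 0 0",
)

```text
t: 16.6
eef_pos: [0.637, 0.0403, 0.0707]
tool_rot: [0.002, 0.312, 0.95, 0.003]
contact_force: [6.6, 8.6, -6.5]
gripper_width: 0.001
```

```bash
python3 -c "from h import *;tq()"
```

```text
t 16.6 arm -39.71 r 0.0646 torque 0.659 F tool [-0.2 10.8  6.6] yaw off -3.8 z 0.0707
```

The torque reading is ambiguous: 11-16 N, depending on the baseline. There's plenty of time, so I'll back off and look from above.

Request:
move_arm(
  commands="0 0 0.3 0 0 0 0;0 0 0.4 0 0 0 0;0 0 0 -2 0 0 0;0 0 0 -3 0 0 0;0 0 0 -3 0 0 -6;0 0 0 -3 0 0 -6;0 0 0 -1 0 0 -6;0 0 0 0 0 0 -6;0 0 0 0 0 0 -6;0 0 0 0 0 0 -6;0 0 0 0 0 0 -3;0 0 0 0 0 0 0",
)

```text
t: 17.6
eef_pos: [0.6383, 0.0407, 0.1902]
tool_rot: [0.001, -0.022, 1.0, -0.0]
contact_force: [0.1, 0.5, -1.0]
gripper_width: -0.004
```

```bash
python3 -c "
from h import *
c=cam('wrist');save(c,'pics/w9.png');print(bot.get_obs()['contact_force'])
import pickle;pickle.dump(c,open('w9.pkl','wb'))"
```

```text
[-0.70147267 -0.09326231 -0.4663364 ]
```

View pics/w9.png

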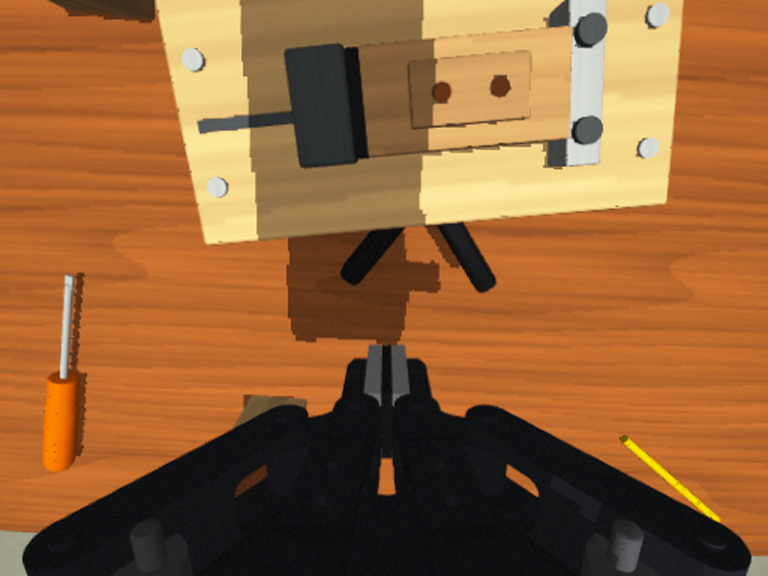

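The close view shows the blank flat against the fence (x about 572) with the pad (x about 355) pressing on its other end, square to the shelf. The fingers are clear of everything and the driver is undisturbed. Every baseline I tried for the last torque (0.65 N m) puts the clamping at about 8-18 N, inside 7-20 N, so I'm handing in.

```bash
python3 -c "
from h import *
import pickle
c=pickle.load(open('w9.pkl','rb'))
P=st(px2w(c,np.array([(359,48),(367,157),(570,28),(572,139)])/1.5,.138));print(P,P.mean(0))
print(bot.hand_in())"
```

```text
[[-0.04061469 -0.02821691]
 [ 0.00334212 -0.02890791]
 [-0.04160544  0.0600446 ]
 [ 0.00267078  0.06246322]] [-0.01905181  0.01634575]
the job is handed in; nothing more can be done
None
```

I placed the small pale blank lengthwise and step up on the shelf. I let go and turned the star knob clockwise with closed fingers, using two arms in turn, until the jaw clamped the blank against the fence. Then I backed off and handed in at about 17.7 s. No verdict is reported.

- **Position:** my last close view shows the blank square against the fence, with its centre at stand x = -19 mm, y = +16 mm. Nothing was touching the gripper. I saw no bystander disturbed, though the last view does not show all of them.
- **Clamping force:** this is the least certain check, because I only had it indirectly from the knob torque. The last reading was 0.65 N m, which gives about 16 N with the stated 0.36 N m friction. With the roughly 0.44 N m I measured turning freely, it gives about 12 N. The force is probably 11–16 N, and the extremes I considered were 8–18 N.
- **Disagreements:** clamping began about 7° of knob earlier than my camera estimate of the fence predicted. The torque rise was also noisy, with one nearly flat stretch, so I confirmed the fence contact by eye.

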